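# Put the biscuit cutters away in the lift-off-lid chest

### The job

Put the washed biscuit cutters away to air: raise the wooden chest's lid by its handle until it stands upright, lift it straight up off its hinge bar, and lean it on the cookbook stand, in the middle, hooks down on the ledge and handle up, resting back against the sloping board. Then put every steel cutter (there are three to five) into the chest, each lying flat on the chest's floor and none on top of another. Leave the lid on the stand, do not knock over the spice jar that stands among the cutters, and leave the pepper mill and the mug where they are.

Things in the scene. Friction and masses are not known exactly. Their poses are not given: they have to be found in the camera images.
- chest: Wooden cutter chest, fixed to the worktop, open-topped under its lid: outside 150 (x) x 280 (y) x 70 mm high, walls and floor 8 mm thick, inside 134 x 264 mm with nothing in it. Origin at the centre of its underside; x points to its back, where the hinge bar is; its front faces roughly to the robot.
- chest_pins (a point): Middle of the brass hinge bar behind the chest's back rim: 8 mm thick, 240 mm long along the chest's y, fixed on three brackets (at the middle and 120 mm either side); 93 mm behind the chest's centre, 75 mm above its underside. The lid turns about it.
- lid: Loose wooden lid, about 0.35 kg, closed on the chest at the start: board 150 (x) x 280 (y) x 10 mm, brass bow handle ahead of its front edge, two brass hooks at its back. Origin at the centre of the board's underside; x towards the hooks, y along the hinge, z out of its top. A batten under it (10 mm) drops inside the chest's front wall: closed, it cannot be pulled forward. It falls if released.
- lid_handle (a point): Middle of the handle's round bar: 10 mm thick, 90 mm free length along the lid's y, 35 mm ahead of the board's front edge with an open gap between, at mid-thickness of the board; 203 mm from lid_hinge. Gripped lightly (about 10 N) across the bar from above, it turns between the pads as the lid is raised, and the lid hangs from it.
- lid_hinge (a point): Point of the lid on its hinge axis, midway between its hooks (on the bar's axis while hooked, up to 3 mm of play). The hooks (30 mm wide, 70 mm either side) are slots 11 mm wide, open backwards, away from the board, ending 12 mm beyond this point: closed, they hold the bar; with the lid upright they open downwards and it lifts straight up off the bar.
- stand: Wooden cookbook stand, fixed, 240 mm wide (y), open side roughly to the robot. Origin on the worktop at the middle of its front edge; x to its back, y along the ledge. Ledge 30 mm up, from x = 8 to 50 mm, with a lip 8 mm thick and 15 mm high in front; behind it a back board 160 mm long rises from x = 50 mm, leaning back 20 degrees off vertical, its top about 180 mm up.
- stand_ledge (a point): Middle of the stand's ledge, on its upper face (29 mm behind the stand's front edge, 30 mm above the worktop).
- cutter_round: Thin-walled steel outline, 28 mm high, walls 2.5 mm, 45 g, open above and below, standing flat on the worktop. Origin at the centre of its underside, z up. Round, 48 mm across (twelve flats, one facing y).
- cutter_square: Thin-walled steel outline, 28 mm high, walls 2.5 mm, 45 g, open above and below, standing flat on the worktop. Origin at the centre of its underside, z up. Square, 44 mm across, sides facing x and y.
- cutter_hexagon: Thin-walled steel outline, 28 mm high, walls 2.5 mm, 45 g, open above and below, standing flat on the worktop. Origin at the centre of its underside, z up. Hexagon, 45 mm across flats, two flats facing y, corners to x.
- cutter_house: Thin-walled steel outline, 28 mm high, walls 2.5 mm, 45 g, open above and below, standing flat on the worktop. Origin at the centre of its underside, z up. House outline 48 mm long in x, 42 mm wide in y: parallel side walls facing y from x = -24 to +4 mm, roof coming to a point at x = +24 mm. Best gripped across y, 8 mm towards -x of the origin.
- cutter_flower: Thin-walled steel outline, 28 mm high, walls 2.5 mm, 45 g, open above and below, standing flat on the worktop. Origin at the centre of its underside, z up. Four-petalled flower, 51 mm across opposite petals, which point along x and y.
- spice_jar: Small spice jar among the cutters, 34 mm across, 50 mm high, not to be put away or knocked over. Origin under its centre.
- pepper_mill: Wooden pepper mill standing behind the middle of the worktop, 44 mm across, 130 mm high; leave it in its place. Origin under its centre.
- mug: Blue mug at the left, 80 mm across, 90 mm high; leave it in its place. Origin under its centre.
Things that resemble listed ones, but are neither listed nor needed, are in the scene too. Leave any red look-alike of the cutter_house alone.

How it is judged:
By the outcome, as a careful person would: the job done as asked, in the order asked, and still so for the second after the job is handed in, with the robot touching nothing.
Of cutter_round, cutter_square, cutter_hexagon, cutter_house, cutter_flower only 3 to 5 are there at a start; the rules pass over those that are not, and their reading is None.
At some moment in a run one of cutter_round, cutter_square, cutter_hexagon, cutter_house, cutter_flower may be knocked a few centimetres aside while the robot is not near it.
It also fails if it takes over 210 s, if anything falls off the work surface, if the arm or the gripper's body presses on something with over 40 N, if the wrist force passes 120 N, or if a joint passes its speed limit or range.

### The arm

A 7-joint arm with a two-finger parallel gripper is mounted at the origin on the work surface. World frame = base frame: x ahead of the robot, y to its left, z up, the work surface at z = 0. Lengths are in m, angles in rad, forces in N, time in s.
With the tool pointing down it reaches from about 0.4 to 0.85 m from the base axis. Payload 4.4 kg.
Tool frame: the origin (TCP) lies midway between the tips of the shut fingers; the grasp point (between the pads) lies 19 mm behind it (manip.grasp_offset is the distance from the TCP to the grasp point, in m); z points along the fingers, y is the direction in which the jaws open and shut (so a half turn about z gives the same grasp; the last joint's range is limited). The gripper opens to 94 mm and grips with 3 to 60 N. Pads are 16 mm wide; open, the fingers measure 119 mm over their backs; the gripper's body (75 mm by 177 mm) begins 78 mm behind the grasp point.
Start: joints at [-1.416, 0.628, 0.038, 1.517, -0.027, 0.996, -0.02], TCP at [0.142, 0.634, 0.205] pointing down, gripper open.
Joint ranges: [-3.06, 3.06], [-0.37, 2.12], [-1.25, 1.32], [0.18, 2.47], [-1.1, 4.24], [0.23, 1.98], [-2.94, 2.94]. Speed limits (rad/s): [2.57, 2.57, 3.14, 3.14, 3.14, 3.14, 3.14].

### API

Orientations are given as a unit quaternion [x, y, z, w].
In Python, from station import manip, imaging gives the robot as it stands. The module is installed in compiled form; this text tells all that it offers.
- The arm moves only by the tool carry_out, never from a script. Its argument "plan" is a list of rows, each a list of 2 entries, a list of its own where there are three numbers: the shift along the world's x, y, z in units of 0.5 m (1.0 is 0.5 m), then the turn about the world's z in units of 360 degrees (1.0 is 360 degrees). A call has 1 to 20 rows; each row is the pose to reach, as a shift and turn from the pose commanded when the call began, turning the shorter way round; what a row does not reach only later rows make up. A row lasts 1/8 s, in which the tool goes at most 62.5 mm and 10.7 degrees, less where a joint would pass 70% of its speed; a pose out of reach is approached as far as the arm can. A call with a number of a shift or a turn outside -1 to 1 is refused whole. A call with a gripper value outside its range is refused whole. "gripper" is the closure in counts, from 0 (fully open) to 255 (shut), set as the call begins (left out, the last holds). The fingers move at their own pace and stop on an object; "grip_force" is the grip in N (left out, the last holds). Time passes only in rows, so rows that repeat a pose let the fingers close. It gives the time, the measured TCP pose, the force and the opening at its end, in the units of the state.
- manip.observe(): the state, without advancing time (a new reading comes with each control period).
- imaging.get_image(name): name is "scene" or "side" or "wrist"; returns the picture (400x640x3 uint8, red, green, blue); there is no depth.
- imaging.camera_info(name): a dict with "camera_matrix" (3x3 intrinsics, pixels), "T" (4x4, takes a point from camera to world coordinates); the wrist camera has in their place "T_tool_cam" (4x4, takes a point from camera to tool coordinates, whose origin is the TCP and whose axes are the flange's). Camera axes: x right, y up, looking along -z (the intrinsics and any distortion apply to the point x, -y, -z); pixel columns grow to the right and rows downward; lengths in m; the calibration is good to about 2 mm. A picture is of the moment at which its call begins: read the wrist's pose just before it. camera_info takes no time and is no camera call.
- manip.job_done(): hands the job in, once; it reports no verdict.
The state is a dict: "t": time; "qpos": joint angles; "joint_vel": joint speeds; "tau": joint torques, N m; "eef_pos": TCP position; "tool_rot": TCP orientation; "ft_force": force on the tool from outside, world axes, zero at the start; "torque": the same for the moment, N m; "grip_width": opening from 0.0 (shut) to 1.0 (fully open).
Only numpy, scipy, OpenCV 4.12 (cv2) and the standard library are available. Lean on these libraries where they do the work, as an engineer would, in place of code of your own. Each camera call takes 0.05 s, during which the arm holds its last target. There are 200 camera calls.

## Working session

There is one attempt and no reset: what is moved stays moved. The work goes in short steps, Python scripts to look and compute and a tool call to move; the robot and the scene stay as the last step left them, time stands still between calls to the robot, and variables do not carry over. Pictures are saved under pics/ and viewed, about 12 in all and at most 16, crops included, and the job is handed in when it is done.

Besides the shell and the picture viewer there is one more tool, called after ">>>" as name(argument=value, ...), one argument or row to a line, values as JSON. carry_out: Moves the arm, as the interface text tells. Shifts and turns lie within -1 to 1; 1 stands for 0.5 m of shift or 360 degrees of turn. Its arguments: {"type":"object","properties":{"plan":{"type":"array","items":{"type":"array"}},"gripper":{"type":"number"},"grip_force":{"type":"number"}},"required":["plan"]}

```bash
mkdir -p pics; cat > h.py <<'E'
import numpy as np, cv2
from station import manip, imaging
from scipy.spatial.transform import Rotation as R
def cam(name):
    i=imaging.camera_info(name); K=np.array(i["camera_matrix"])
    if name=="wrist":
        s=manip.observe(); T=np.eye(4); T[:3,:3]=R.from_quat(s["tool_rot"]).as_matrix(); T[:3,3]=s["eef_pos"]
        T=T@np.array(i["T_tool_cam"])
    else: T=np.array(i["T"])
    return K,T
def snap(name,fn=None):
    c=cam(name); im=imaging.get_image(name)
    if fn: cv2.imwrite("pics/"+fn+".png",cv2.cvtColor(im,cv2.COLOR_RGB2BGR))
    np.savez("pics/"+(fn or name)+".npz",im=im,K=c[0],T=c[1])
    return im,c
def ray(c,u,v):
    K,T=c; d=np.linalg.inv(K)@[u,v,1]; return T[:3,3],T[:3,:3]@[d[0],-d[1],-d[2]]
def onz(c,u,v,z):
    o,d=ray(c,u,v); return o+d*(z-o[2])/d[2]
def proj(c,p):
    K,T=c; q=T[:3,:3].T@(np.asarray(p)-T[:3,3]); q=K@[q[0],-q[1],-q[2]]; return q[:2]/q[2]
def load(fn):
    z=np.load("pics/"+fn+".npz"); return z["im"],(z["K"],z["T"])
E
python3 - <<'E'
from h import *
s=manip.observe(); print({k:np.round(v,3) for k,v in s.items()}, manip.grasp_offset)
for n in ("scene","side","wrist"):
    im,c=snap(n,n+"0"); print(n,np.round(c[0],1).tolist(),np.round(c[1],3).tolist())
    i=imaging.camera_info(n); print([k for k in i])
E
```

```text
{'t': np.float64(0.0), 'qpos': array([-1.416,  0.629,  0.038,  1.518, -0.027,  0.996, -0.02 ]), 'joint_vel': array([-0.   ,  0.001,  0.   ,  0.001,  0.001, -0.001,  0.   ]), 'tau': array([-0.0000e+00, -5.4974e+01,  1.1440e+00, -1.8663e+01, -5.2000e-02,
        2.4000e-02,  0.0000e+00]), 'eef_pos': array([0.142, 0.634, 0.205]), 'tool_rot': array([ 0.11 ,  0.994, -0.001, -0.   ]), 'ft_force': array([-0.689, -0.073, -0.099]), 'torque': array([-0.05 , -0.01 ,  0.017]), 'grip_width': np.float64(0.995)} 0.0188
scene [[434.8, 0.0, 325.1], [0.0, 434.8, 196.8], [0.0, 0.0, 1.0]] [[0.263, -0.665, 0.699, 1.503], [0.965, 0.165, -0.206, -0.19], [0.022, 0.728, 0.685, 1.028], [0.0, 0.0, 0.0, 1.0]]
['camera_matrix', 'T']
side [[457.1, 0.0, 319.8], [0.0, 457.1, 191.8], [0.0, 0.0, 1.0]] [[0.844, 0.259, -0.47, 0.007], [-0.537, 0.409, -0.738, -0.731], [0.002, 0.875, 0.484, 0.636], [0.0, 0.0, 0.0, 1.0]]
['camera_matrix', 'T']
wrist [[338.6, 0.0, 320.1], [0.0, 338.6, 202.2], [0.0, 0.0, 1.0]] [[0.218, -0.939, -0.265, 0.066], [0.976, 0.209, 0.06, 0.651], [-0.001, -0.272, 0.962, 0.383], [0.0, 0.0, 0.0, 1.0]]
['camera_matrix', 'T_tool_cam']
```

View pics/scene0.png

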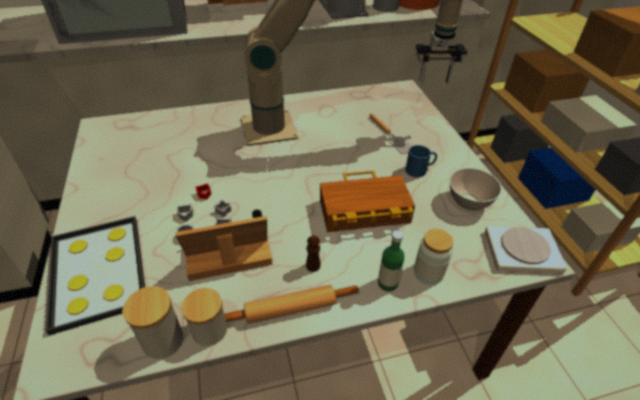

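View pics/side0.png

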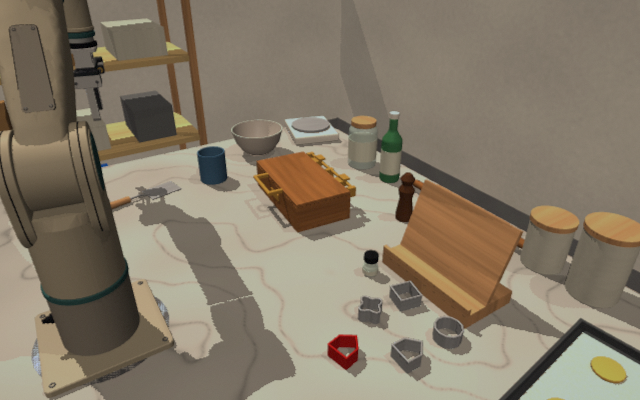

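Scene view: lid handle at (360,176), chest at (366,203), stand at (228,247), mill (313,252), mug (419,161), cutters around (185–225,210). Side view: steel cutters at (370,310), (405,295), (447,332) and (407,353); red look-alike at (344,350); jar at (371,263). I'll take one crop to check which is which.

```bash
python3 - <<'E'
import cv2
a=cv2.imread("pics/side0.png")
c1=cv2.resize(a[240:380,310:490],None,fx=4,fy=4,interpolation=cv2.INTER_CUBIC)
cv2.imwrite("pics/c1.png",c1)
c2=cv2.resize(a[140:235,240:365],None,fx=6,fy=6,interpolation=cv2.INTER_CUBIC)
cv2.imwrite("pics/c2.png",c2)
E
```

```text
(no output)
```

View pics/c1.png

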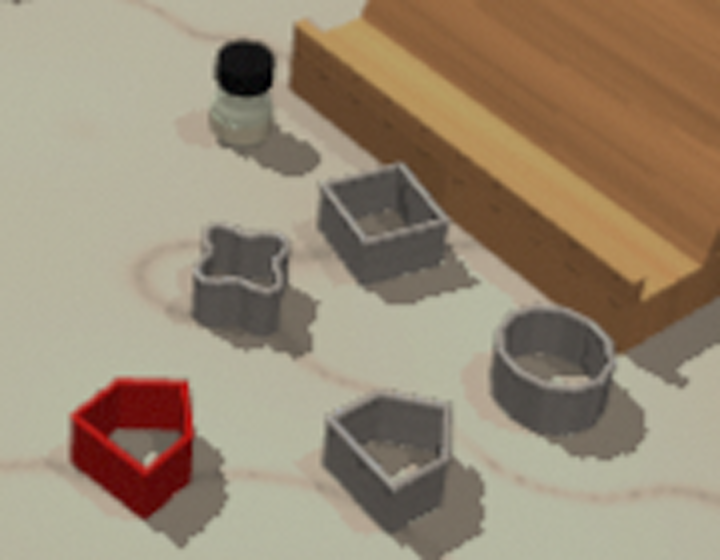

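View pics/c2.png

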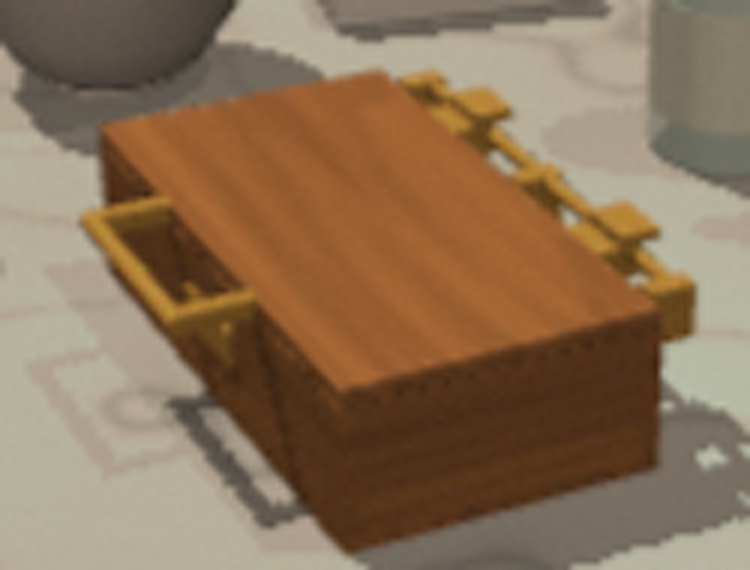

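Crop 1: square top at (382,200), flower (241,250), round (553,345), steel house (390,435), red house (130,425, left alone), jar (243,95). There's no hexagon, so four cutters. Crop 2: closed lid, with the handle bar running from (90,218) to (175,318).

```bash
python3 - <<'E'
from h import *
im,c=load("side0")
def q(u,v,s,x0,y0,z): return onz(c,(u+.5)/s-.5+x0,(v+.5)/s-.5+y0,z)
L=[q(u,v,6,240,140,.08) for u,v in [(102,127),(345,388),(657,312),(385,72)]]
for p in L: print("lid",p.round(4))
n=np.linalg.norm; print("sides",n(L[1]-L[0]),n(L[2]-L[1]),n(L[3]-L[2]),n(L[0]-L[3]))
ctr=np.mean(L,0); y=(L[0]-L[1]+L[3]-L[2]); yaw=np.arctan2(-y[0],y[1]); print("ctr",ctr,"yaw deg",np.degrees(yaw))
print("handle",[q(u,v,6,240,140,.08).round(4) for u,v in [(95,212),(180,318)]])
ex=np.array([np.cos(yaw),np.sin(yaw),0]); print("handle pred",ctr-ex*.110,"pins",ctr+ex*.093)
for nme,u,v in [("square",382,200),("flower",241,250),("round",553,345),("house",390,435),("red",130,430)]: print(nme,q(u,v,4,310,240,.028).round(3))
print("jar",q(245,60,4,310,240,.05).round(3))
print("stand lip",q(300,25,4,310,240,.045).round(4),q(640,285,4,310,240,.045).round(4))
print("mill",onz(c,405,218,0).round(3),"mug",onz(c,212,155,.09).round(3))
E
```

```text
lid [0.4923 0.3671 0.08  ]
lid [0.4677 0.0928 0.08  ]
lid [0.6095 0.0773 0.08  ]
lid [0.6393 0.3505 0.08  ]
sides 0.27538808654283825 0.14267669651289522 0.2748096869000738 0.14795370675960764
ctr [0.55221668 0.22194941 0.08      ] yaw deg -5.673788326097872
handle [array([0.4507, 0.2873, 0.08  ]), array([0.4383, 0.1794, 0.08  ])]
handle pred [0.44275558 0.23282451 0.08      ] pins [0.64476107 0.21275501 0.08      ]
square [ 0.525 -0.233  0.028]
flower [ 0.444 -0.224  0.028]
round [ 0.525 -0.348  0.028]
house [ 0.428 -0.347  0.028]
red [ 0.336 -0.286  0.028]
jar [ 0.52  -0.129  0.05 ]
stand lip [ 0.5693 -0.1145  0.045 ] [ 0.5709 -0.3533  0.045 ]
mill [0.736 0.    0.   ] mug [0.392 0.451 0.09 ]
```

>>> carry_out(
  plan=[
    [[0.602,-0.802,0.06],-0.231],
    [[0.602,-0.802,0.06],-0.231],
    [[0.602,-0.802,0.06],-0.231],
    [[0.602,-0.802,0.06],-0.231],
    [[0.602,-0.802,0.06],-0.231],
    [[0.602,-0.802,0.06],-0.231],
    [[0.602,-0.802,0.06],-0.231],
    [[0.602,-0.802,0.06],-0.231],
    [[0.602,-0.802,0.06],-0.231],
    [[0.602,-0.802,0.06],-0.231],
    [[0.602,-0.802,0.06],-0.231],
    [[0.602,-0.802,0.06],-0.231],
    [[0.602,-0.802,0.06],-0.231],
    [[0.602,-0.802,0.06],-0.231],
    [[0.602,-0.802,0.06],-0.231],
    [[0.602,-0.802,0.06],-0.231],
  ],
  gripper=165,
  grip_force=10,
)

```text
t: 2.15
eef_pos: [0.4433, 0.2332, 0.2355]
tool_rot: [0.742, 0.67, 0.0, -0.0]
ft_force: [0.2, 0.0, 0.1]
grip_width: 0.352
```

```bash
python3 - <<'E'
from h import *
im,c=snap("wrist","w1"); s=manip.observe(); print(s["t"],s["eef_pos"],R.from_quat(s["tool_rot"]).as_matrix().round(3).tolist(),s["grip_width"])
print(proj(c,[.4428,.2328,.075]))
E
```

```text
2.2 [0.44334124 0.23318957 0.23547715] [[0.101, 0.995, 0.0], [0.995, -0.101, 0.0], [0.0, 0.0, -1.0]] 0.35097040696744497
[318.7802496  187.12741478]
```

View pics/w1.png

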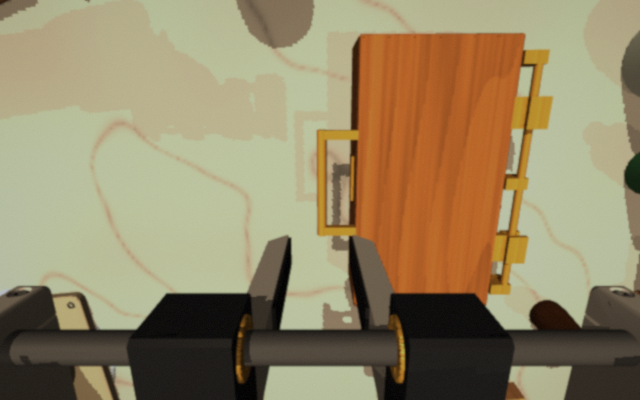

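Wrist view: handle bar at column ~322, rows 131–236. Lid corners are at (355,34) and (524,34), and the hinge bar runs from (534,60) to (507,288).

```bash
python3 - <<'E'
from h import *
im,c=load("w1")
hsv=cv2.cvtColor(im,cv2.COLOR_RGB2HSV)
m=((hsv[...,0]>18)&(hsv[...,0]<30)&(hsv[...,1]>150)).astype(np.uint8)
for v in range(120,245,8):
    r=np.where(m[v,305:350])[0]+305; print(v,(r.min(),r.max()) if len(r) else None,end=" ")
print()
cols=np.where(m[:,319:324].sum(1)>3)[0]; print("rows",cols.min(),cols.max())
a=onz(c,321.5,cols.min(),.075);b=onz(c,321.5,cols.max()+1,.075);print("bar ends",a,b,np.linalg.norm(a-b),"mid",(a+b)/2)
for u,v in [(534,60),(525,125),(517,183),(510,250),(506,288)]: print(onz(c,u,v,.075).round(4))
print("lid corners",onz(c,357,34,.08),onz(c,524,34,.08))
E
```

```text
120 None 128 None 136 (np.int64(319), np.int64(349)) 144 (np.int64(319), np.int64(322)) 152 (np.int64(319), np.int64(322)) 160 (np.int64(319), np.int64(322)) 168 (np.int64(319), np.int64(322)) 176 (np.int64(319), np.int64(323)) 184 (np.int64(319), np.int64(323)) 192 (np.int64(319), np.int64(323)) 200 (np.int64(319), np.int64(323)) 208 (np.int64(319), np.int64(323)) 216 (np.int64(319), np.int64(323)) 224 (np.int64(319), np.int64(323)) 232 (np.int64(319), np.int64(349)) 240 None 
rows 130 235
bar ends [0.45127846 0.28974625 0.075     ] [0.44026226 0.17912418 0.075     ] 0.1111692403554224 mid [0.44577036 0.23443521 0.075     ]
[0.6543 0.3334 0.075 ]
[0.6497 0.2746 0.075 ]
[0.6452 0.2167 0.075 ]
[0.6419 0.1425 0.075 ]
[0.6398 0.0964 0.075 ]
lid corners [0.49142698 0.37104352 0.08      ] [0.64087979 0.35601335 0.08      ]
```

>>> carry_out(
  plan=[
    [[0.005,0.003,0],0],
    [[0.005,0.003,-0.08],0],
    [[0.005,0.003,-0.16],0],
    [[0.005,0.003,-0.22],0],
    [[0.005,0.003,-0.27],0],
    [[0.005,0.003,-0.31],0],
    [[0.005,0.003,-0.34],0],
    [[0.005,0.003,-0.355],0],
    [[0.005,0.003,-0.355],0],
    [[0.005,0.003,-0.355],0],
  ],
  gripper=180,
)

```text
t: 3.45
eef_pos: [0.4463, 0.2349, 0.0585]
tool_rot: [0.742, 0.67, 0.001, 0.0]
ft_force: [1.5, 0.0, -0.1]
grip_width: 0.294
```

>>> carry_out(
  plan=[
    [[0,0,0],0],
    [[0,0,0],0],
    [[0,0,0],0],
    [[0,0,0],0],
    [[0,0,0],0],
    [[0,0,0],0],
    [[0,0,0],0],
    [[0,0,0],0],
  ],
  gripper=255,
  grip_force=10,
)

```text
t: 4.45
eef_pos: [0.4455, 0.2349, 0.0583]
tool_rot: [0.742, 0.67, -0.0, -0.0]
ft_force: [-3.0, 0.4, 5.8]
grip_width: 0.103
```

>>> carry_out(
  plan=[
    [[0.0022,-0.0002,0.0424],0],
    [[0.0088,-0.0009,0.0844],0],
    [[0.0198,-0.002,0.1255],0],
    [[0.0349,-0.0035,0.1651],0],
    [[0.0541,-0.0054,0.203],0],
    [[0.0772,-0.0078,0.2386],0],
    [[0.1038,-0.0104,0.2717],0],
    [[0.1337,-0.0134,0.3017],0],
    [[0.1337,-0.0134,0.3017],0],
    [[0.1337,-0.0134,0.3017],0],
  ],
)

```text
t: 5.7
eef_pos: [0.5101, 0.2283, 0.2087]
tool_rot: [0.742, 0.67, -0.002, -0.002]
ft_force: [-6.8, 0.0, 5.4]
grip_width: 0.102
```

>>> carry_out(
  plan=[
    [[0.031,-0.0033,0.0292],0],
    [[0.0668,-0.0069,0.0525],0],
    [[0.1048,-0.0107,0.0719],0],
    [[0.1446,-0.0147,0.0873],0],
    [[0.1857,-0.0188,0.0984],0],
    [[0.2278,-0.023,0.1051],0],
    [[0.2703,-0.0272,0.1073],0],
    [[0.2703,-0.0272,0.1073],0],
    [[0.2703,-0.0272,0.1073],0],
    [[0.2703,-0.0272,0.1073],0],
  ],
)

```text
t: 6.95
eef_pos: [0.6471, 0.2145, 0.2624]
tool_rot: [0.742, 0.67, -0.0, -0.0]
ft_force: [0.2, 0.1, 0.2]
grip_width: 0.102
```

```bash
python3 - <<'E'
from h import *
im,c=snap("side","s2"); s=manip.observe(); print(s["qpos"].round(2))
cv2.imwrite("pics/s2c.png",cv2.cvtColor(cv2.resize(im[0:340,200:560],None,fx=1.7,fy=1.7),cv2.COLOR_RGB2BGR))
E
```

```text
[-0.6   0.67  0.46  1.35 -0.3   1.19 -0.22]
```

View pics/s2c.png

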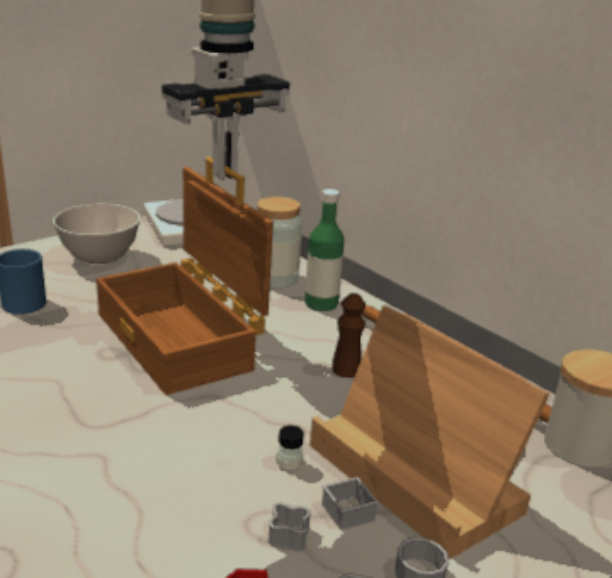

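Side view: the lid stands upright, still hooked, and the forces are about zero. I'll lift it straight up by 140 mm, then measure the stand from a side crop.

>>> carry_out(
  plan=[
    [[0,0,0.01],0],
    [[0,0,0.025],0],
    [[0,0,0.045],0],
    [[0,0,0.07],0],
    [[0,0,0.1],0],
    [[0,0,0.13],0],
    [[0,0,0.16],0],
    [[0,0,0.19],0],
    [[0,0,0.22],0],
    [[0,0,0.25],0],
    [[0,0,0.27],0],
    [[0,0,0.28],0],
    [[0,0,0.28],0],
    [[0,0,0.28],0],
  ],
)

```text
t: 8.75
eef_pos: [0.6475, 0.2144, 0.4018]
tool_rot: [0.742, 0.67, -0.001, -0.0]
ft_force: [0.2, 0.4, -3.4]
grip_width: 0.101
```

```bash
python3 - <<'E'
from h import *
im,c=snap("side","s3")
a=cv2.resize(im[175:325,370:520],None,fx=4,fy=4,interpolation=cv2.INTER_CUBIC)
b=cv2.resize(im[0:250,250:370],None,fx=1.6,fy=2.4)[:600]
b=cv2.resize(im[30:180,270:360],None,fx=2,fy=4)[:600]
cv2.imwrite("pics/s3c.png",cv2.cvtColor(np.hstack([a,b]),cv2.COLOR_RGB2BGR))
E
```

```text
(no output)
```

View pics/s3c.png

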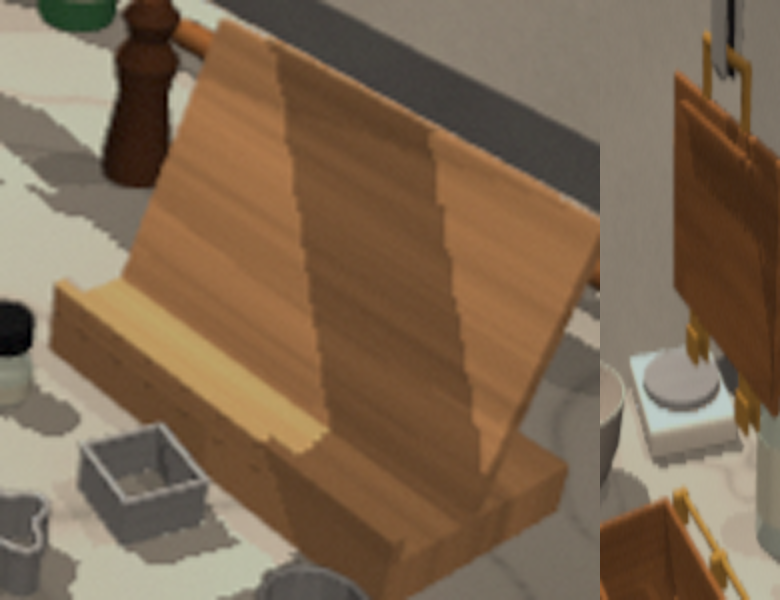

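Crop: the lid hangs upright and clear (−3.4 N). Stand lip top runs from (57,285) to (405,545), the board foot from (122,278) to (487,487), and the board top from (222,22) to (598,228).

```bash
python3 - <<'E'
from h import *
im,c=load("s3")
q=lambda u,v,z: onz(c,(u+.5)/4-.5+370,(v+.5)/4-.5+175,z)
for n,a,b,z,xo in [("lipfront",(57,285),(405,545),.045,0),("base",(52,348),(385,600),0,0),("foot",(122,278),(487,487),.03,.05),("top",(222,22),(598,228),.18,.105)]:
    A,B=q(*a,z),q(*b,z); d=A-B; yaw=np.arctan2(-d[0],d[1]); M=(A+B)/2
    print(n,A.round(4),B.round(4),"len",np.linalg.norm(d).round(4),"yaw",np.degrees(yaw).round(2),"origin est",(M-xo*np.array([np.cos(yaw),np.sin(yaw),0])).round(4))
# side end of stand near right: front corner to back corner
print(q(570,465,.03))
E
```

```text
lipfront [ 0.568  -0.1136  0.045 ] [ 0.5728 -0.3545  0.045 ] len 0.2409 yaw 1.16 origin est [ 0.5704 -0.234   0.045 ]
base [ 0.5697 -0.112   0.    ] [ 0.5796 -0.3458  0.    ] len 0.234 yaw 2.43 origin est [ 0.5746 -0.2289  0.    ]
foot [ 0.6177 -0.1124  0.03  ] [ 0.6517 -0.339   0.03  ] len 0.2292 yaw 8.52 origin est [ 0.5852 -0.2331  0.03  ]
top [ 0.6699 -0.1143  0.18  ] [ 0.6711 -0.3501  0.18  ] len 0.2358 yaw 0.28 origin est [ 0.5655 -0.2327  0.18  ]
[ 0.69908607 -0.3503648   0.03      ]
```

>>> carry_out(
  plan=[
    [[-0.002,-0.02,0],0.001],
    [[-0.006,-0.06,0],0.002],
    [[-0.011,-0.11,0],0.003],
    [[-0.018,-0.17,0],0.004],
    [[-0.024,-0.23,0],0.005],
    [[-0.03,-0.29,0],0.006],
    [[-0.036,-0.35,0],0.007],
    [[-0.043,-0.41,0],0.008],
    [[-0.049,-0.47,0],0.009],
    [[-0.055,-0.53,0],0.01],
    [[-0.061,-0.59,0],0.011],
    [[-0.067,-0.65,0],0.012],
    [[-0.074,-0.71,0],0.013],
    [[-0.08,-0.77,0],0.014],
    [[-0.085,-0.82,0],0.016],
    [[-0.089,-0.855,0],0.017],
    [[-0.091,-0.88,0],0.018],
    [[-0.093,-0.896,0],0.018],
    [[-0.093,-0.896,0],0.018],
    [[-0.093,-0.896,0],0.018],
  ],
)

```text
t: 11.3
eef_pos: [0.6017, -0.2325, 0.4024]
tool_rot: [0.702, 0.712, 0.0, -0.0]
ft_force: [0.2, 0.2, -3.9]
grip_width: 0.104
```

```bash
python3 - <<'E'
from h import *
im,c=snap("side","s4"); s=manip.observe(); print(s["qpos"].round(2),s["eef_pos"],s["ft_force"])
a=cv2.resize(im[0:330,330:530],None,fx=1.8,fy=1.8,interpolation=cv2.INTER_CUBIC)
im2,c2=snap("wrist","w4")
b=cv2.resize(im2,None,fx=.68,fy=.68); b=np.vstack([b,np.zeros((a.shape[0]-b.shape[0],b.shape[1],3),np.uint8)])
cv2.imwrite("pics/s4c.png",cv2.cvtColor(np.hstack([a,b]),cv2.COLOR_RGB2BGR))
E
```

```text
[ 0.06  0.53  0.5   1.22 -0.25  1.45  0.54] [ 0.60169141 -0.23240663  0.40239534] [-0.76050927  0.79300488 -2.22772368]
```

View pics/s4c.png

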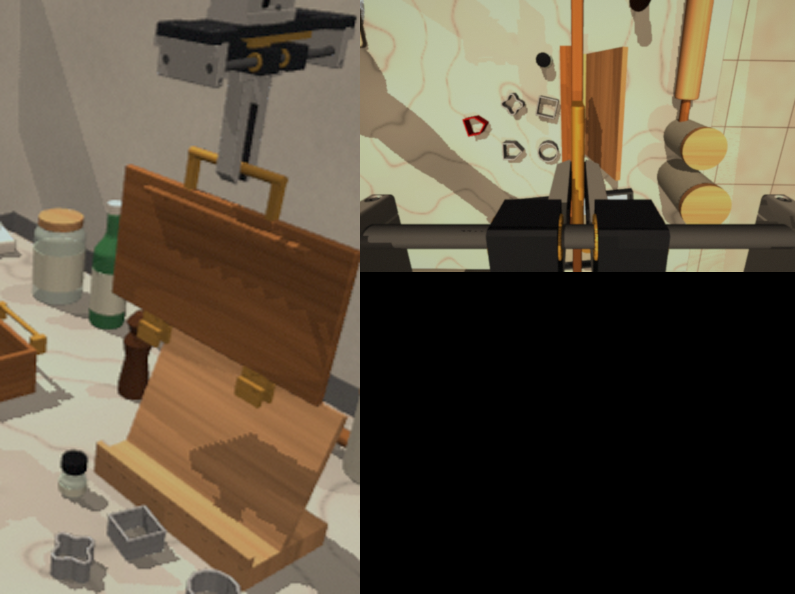

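```bash
python3 - <<'E'
from h import *
im,c=load("w4")
for u,v,z in [(295.6,69,.045),(392.6,69,.18),(382,265,.18)]: print(onz(c,u,v,z).round(4))
s=manip.observe(); print(R.from_quat(s["tool_rot"]).as_matrix()[:,1].round(3))
cv2.imwrite("pics/w4c.png",cv2.cvtColor(cv2.resize(im[55:275,270:410],None,fx=3.5,fy=2.7,interpolation=cv2.INTER_CUBIC),cv2.COLOR_RGB2BGR))
E
```

```text
[ 0.5645 -0.0999  0.045 ]
[ 0.6812 -0.1119  0.18  ]
[ 0.6846 -0.3498  0.18  ]
[1.    0.013 0.   ]
```

View pics/w4c.png

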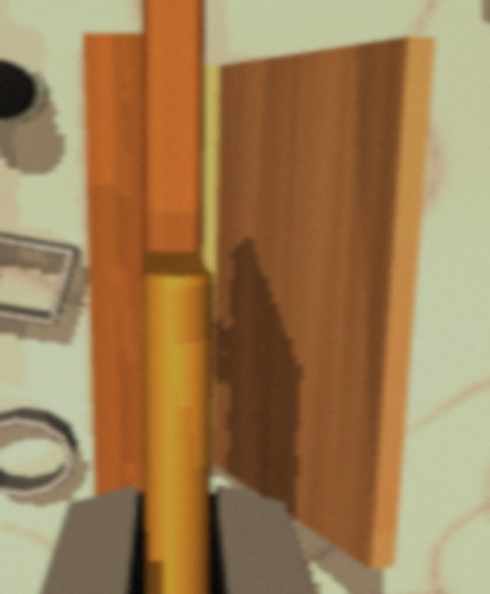

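```bash
python3 - <<'E'
from h import *
im,c=load("w4")
for n,u,v,z in [("lip",294.3,68,.045),("lip",298,235,.045),("top",386.6,69,.18),("top",377,264,.18),("foot",332.3,79.4,.03),("foot",331.4,227,.03)]: print(n,onz(c,u,v,z).round(4))
E
```

```text
lip [ 0.5626 -0.0985  0.045 ]
lip [ 0.5672 -0.3622  0.045 ]
top [ 0.6746 -0.112   0.18  ]
top [ 0.678  -0.3485  0.18  ]
foot [ 0.6197 -0.1125  0.03  ]
foot [ 0.6239 -0.3525  0.03  ]
```

>>> carry_out(
  plan=[
    [[0.002,0,-0.02],0.001],
    [[0.004,0,-0.05],0.001],
    [[0.006,0,-0.09],0.001],
    [[0.006,0,-0.13],0.001],
    [[0.006,0,-0.17],0.001],
    [[0.006,0,-0.21],0.001],
    [[0.006,0,-0.25],0.001],
    [[0.006,0,-0.28],0.001],
    [[0.006,0,-0.305],0.001],
    [[0.006,0,-0.32],0.001],
    [[0.006,0,-0.33],0.001],
    [[0.006,0,-0.335],0.001],
    [[0.006,0,-0.34],0.001],
    [[0.006,0,-0.342],0.001],
    [[0.006,0,-0.342],0.001],
  ],
)

```text
t: 13.28
eef_pos: [0.6044, -0.2337, 0.2316]
tool_rot: [0.701, 0.713, 0.0, 0.0]
ft_force: [1.6, -0.1, -2.6]
grip_width: 0.1
```

>>> carry_out(
  plan=[
    [[0,0,-0.002],0],
    [[0,0,-0.004],0],
    [[0,0,-0.006],0],
    [[0,0,-0.008],0],
    [[0,0,-0.01],0],
    [[0,0,-0.01],0],
    [[0,0,-0.01],0],
  ],
)

```text
t: 14.15
eef_pos: [0.6073, -0.2342, 0.2307]
tool_rot: [0.701, 0.714, 0.002, 0.004]
ft_force: [-0.2, 1.9, 14.9]
grip_width: 0.101
```

>>> carry_out(
  plan=[
    [[0,0,0.004],0],
    [[0.0189,0,0.0036],0],
    [[0.0378,0,0.0023],0],
    [[0.0566,0.001,0.0003],0],
    [[0.0754,0.001,-0.0026],0],
    [[0.094,0.001,-0.006],0],
    [[0.1123,0.002,-0.0108],0],
    [[0.1269,0.002,-0.015],0],
    [[0.1269,0.002,-0.015],0],
    [[0.1269,0.002,-0.015],0],
  ],
)

```text
t: 15.4
eef_pos: [0.6705, -0.2331, 0.2211]
tool_rot: [0.7, 0.714, 0.002, 0.003]
ft_force: [2.5, 0.5, 6.0]
grip_width: 0.097
```

>>> carry_out(
  plan=[
    [[0.0072,0,-0.0023],0],
    [[0.0144,0,-0.0046],0],
    [[0.0215,0,-0.0072],0],
    [[0.0215,0,-0.0072],0],
    [[0.0215,0,-0.0072],0],
  ],
)

```text
t: 16.02
eef_pos: [0.6813, -0.2329, 0.2174]
tool_rot: [0.7, 0.714, 0.002, 0.003]
ft_force: [2.2, 0.4, 6.2]
grip_width: 0.102
```

```bash
python3 - <<'E'
from h import *
im,c=snap("side","s5"); s=manip.observe(); print(s["ft_force"])
a=cv2.resize(im[80:330,360:530],None,fx=2.35,fy=2.35,interpolation=cv2.INTER_CUBIC)
im2,c2=snap("scene","sc5")
b=cv2.resize(im2[160:290,150:300],None,fx=2.6,fy=2.6); b=np.vstack([b,np.zeros((a.shape[0]-b.shape[0],b.shape[1],3),np.uint8)])
cv2.imwrite("pics/s5c.png",cv2.cvtColor(np.hstack([a,b]),cv2.COLOR_RGB2BGR))
E
```

```text
[2.11619155 0.44544004 6.43717437]
```

View pics/s5c.png

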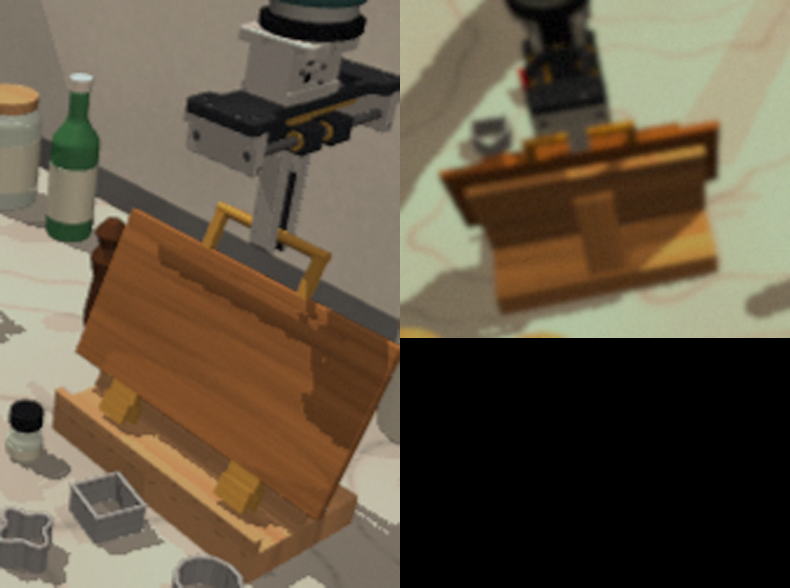

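Crop: hooks on the ledge inside the lip, lid centred and leaning but not yet touching the board. I'll keep leaning it back.

>>> carry_out(
  plan=[
    [[0.007,0,-0.0027],0],
    [[0.0141,0,-0.0054],0],
    [[0.0211,0,-0.0083],0],
    [[0.0211,0,-0.0083],0],
    [[0.0211,0,-0.0083],0],
  ],
)

```text
t: 16.75
eef_pos: [0.6913, -0.2332, 0.2129]
tool_rot: [0.701, 0.714, 0.001, 0.002]
ft_force: [3.3, -1.4, 5.8]
grip_width: 0.101
```

>>> carry_out(
  plan=[
    [[0.0035,0,-0.0015],0],
    [[0.007,0,-0.003],0],
    [[0.0105,0,-0.0045],0],
    [[0.0105,0,-0.0045],0],
    [[0.0105,0,-0.0045],0],
  ],
)

```text
t: 17.38
eef_pos: [0.6934, -0.2329, 0.2084]
tool_rot: [0.701, 0.713, -0.001, -0.001]
ft_force: [-3.3, -1.4, 1.1]
grip_width: 0.101
```

Back contact (fx −3.3 N), so I'll release and rise.

>>> carry_out(
  plan=[
    [[0,0,0],0],
    [[0,0,0],0],
    [[0,0,0],0],
    [[0,0,0],0],
    [[0,0,0],0],
  ],
  gripper=150,
)

```text
t: 18.0
eef_pos: [0.6945, -0.2325, 0.209]
tool_rot: [0.701, 0.713, 0.0, 0.0]
ft_force: [0.5, -0.0, 0.0]
grip_width: 0.412
```

>>> carry_out(
  plan=[
    [[0,0,0.02],0],
    [[0,0,0.05],0],
    [[0,0,0.1],0],
    [[0,0,0.16],0],
    [[-0.02,0,0.22],0],
    [[-0.12,0.02,0.22],0],
    [[-0.24,0.03,0.22],0],
    [[-0.36,0.03,0.22],0],
    [[-0.45,0.03,0.22],0.02],
    [[-0.45,0.03,0.2],0.02],
    [[-0.45,0.03,0.2],0.02],
    [[-0.45,0.03,0.2],0.02],
  ],
)

```text
t: 19.5
eef_pos: [0.4708, -0.2175, 0.3091]
tool_rot: [0.654, 0.756, -0.0, 0.0]
ft_force: [0.4, -0.3, 0.7]
grip_width: 0.411
```

```bash
python3 - <<'E'
from h import *
im,c=snap("side","s6"); im2,c2=snap("wrist","w6"); s=manip.observe(); print(s["eef_pos"],s["qpos"].round(2),s["ft_force"])
a=cv2.resize(im[80:370,330:530],None,fx=1.5,fy=1.5,interpolation=cv2.INTER_CUBIC)
b=cv2.resize(im2,None,fx=.75,fy=.75); b=np.vstack([b,np.zeros((a.shape[0]-b.shape[0],b.shape[1],3),np.uint8)])
cv2.imwrite("pics/s6c.png",cv2.cvtColor(np.hstack([a,b]),cv2.COLOR_RGB2BGR))
E
```

```text
[ 0.47040639 -0.21754043  0.30887048] [ 0.03  0.36  0.49  1.74 -0.19  1.09  0.72] [-0.57814434 -0.001266    0.05182406]
```

View pics/s6c.png

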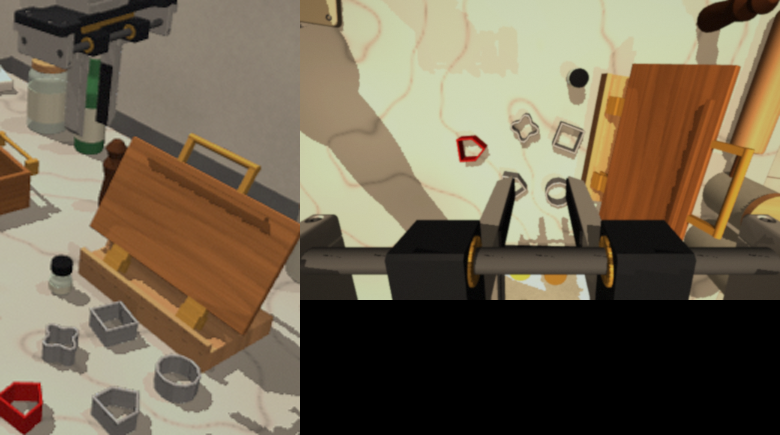

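Picture: the lid stays leaning on the board, centred, hooks on the ledge; all four cutters and the jar are undisturbed. Next, an overhead wrist picture of the cutters.

>>> carry_out(
  plan=[
    [[-0.05,-0.04,0.02],0.03],
    [[-0.1,-0.09,0.04],0.06],
    [[-0.14,-0.13,0.06],0.09],
    [[-0.14,-0.13,0.06],0.12],
    [[-0.14,-0.13,0.06],0.15],
    [[-0.14,-0.13,0.06],0.18],
    [[-0.14,-0.13,0.06],0.21],
    [[-0.14,-0.13,0.06],0.227],
    [[-0.14,-0.13,0.06],0.227],
    [[-0.14,-0.13,0.06],0.227],
    [[-0.14,-0.13,0.06],0.227],
    [[-0.14,-0.13,0.06],0.227],
  ],
  gripper=60,
)

```text
t: 21.1
eef_pos: [0.3994, -0.2825, 0.339]
tool_rot: [0.001, 1.0, 0.0, -0.0]
ft_force: [-0.7, 0.3, -0.3]
grip_width: 0.765
```

```bash
python3 - <<'E'
from h import *
im,c=snap("wrist","w7"); s=manip.observe(); print(s["eef_pos"],s["qpos"].round(2),s["grip_width"],R.from_quat(s["tool_rot"]).as_matrix()[:,1].round(3))
hsv=cv2.cvtColor(im,cv2.COLOR_RGB2HSV)
for n,p in dict(square=(.525,-.233),flower=(.444,-.224),round=(.525,-.348),house=(.428,-.347)).items():
    u,v=proj(c,[*p,.028]); print(n,u,v); v=int(v);print(hsv[v,int(u)-30:int(u)+30:3].tolist())
cv2.imwrite("pics/w7.png",cv2.cvtColor(im,cv2.COLOR_RGB2BGR))
E
```

```text
[ 0.39937086 -0.28252838  0.33898383] [ 0.38  0.26  0.23  1.76 -0.07  1.13  2.2 ] 0.7619668230569793 [ 0.001  1.    -0.   ]
square 351.9630804194875 242.86883411283384
[[37, 40, 185], [18, 79, 138], [18, 82, 137], [18, 80, 137], [20, 75, 112], [17, 60, 124], [25, 58, 177], [25, 61, 181], [22, 66, 178], [19, 71, 176], [18, 77, 132], [17, 79, 133], [18, 79, 132], [21, 71, 125], [18, 65, 47], [22, 53, 160], [37, 51, 189], [36, 53, 188], [36, 50, 188], [35, 50, 189]]
flower 359.3801112968471 192.33192766392264
[[17, 80, 130], [17, 81, 129], [18, 82, 127], [17, 77, 120], [19, 57, 139], [23, 62, 140], [24, 63, 171], [25, 57, 182], [24, 59, 182], [32, 46, 178], [19, 75, 140], [17, 84, 122], [16, 78, 98], [19, 65, 55], [17, 64, 64], [26, 47, 173], [32, 49, 183], [21, 65, 180], [23, 62, 182], [33, 51, 186]]
round 278.0086370540136 242.9000248487585
[[16, 75, 65], [21, 69, 37], [30, 85, 6], [16, 84, 91], [17, 75, 133], [18, 64, 127], [24, 61, 105], [29, 49, 181], [29, 52, 181], [31, 49, 182], [35, 38, 186], [36, 39, 182], [17, 78, 140], [17, 80, 140], [17, 81, 135], [19, 55, 158], [35, 43, 182], [36, 38, 187], [37, 36, 189], [37, 39, 188]]
house 276.4462880613956 181.8525742847631
[[37, 39, 188], [37, 40, 187], [20, 70, 146], [18, 80, 140], [17, 81, 138], [18, 56, 149], [20, 56, 82], [29, 50, 177], [29, 49, 183], [35, 38, 188], [37, 39, 188], [21, 66, 146], [17, 81, 138], [17, 77, 139], [17, 76, 131], [20, 57, 144], [30, 51, 181], [32, 47, 183], [37, 42, 189], [37, 42, 188]]
```

View pics/w7.png

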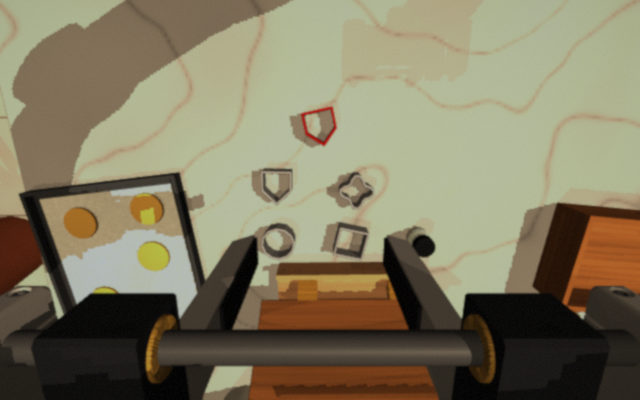

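Wrist view: round (278,241), square (351,241), steel house (277,184, pointing to +x), flower (356,190), red house (320,125), jar (424,243). I'll enlarge once to read their centres and yaw.

```bash
python3 - <<'E'
from h import *
im,c=load("w7")
cv2.imwrite("pics/w7c.png",cv2.cvtColor(cv2.resize(im[160:264,250:382],None,fx=5.6,fy=5.6,interpolation=cv2.INTER_CUBIC),cv2.COLOR_RGB2BGR))
E
```

```text
(no output)
```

View pics/w7c.png

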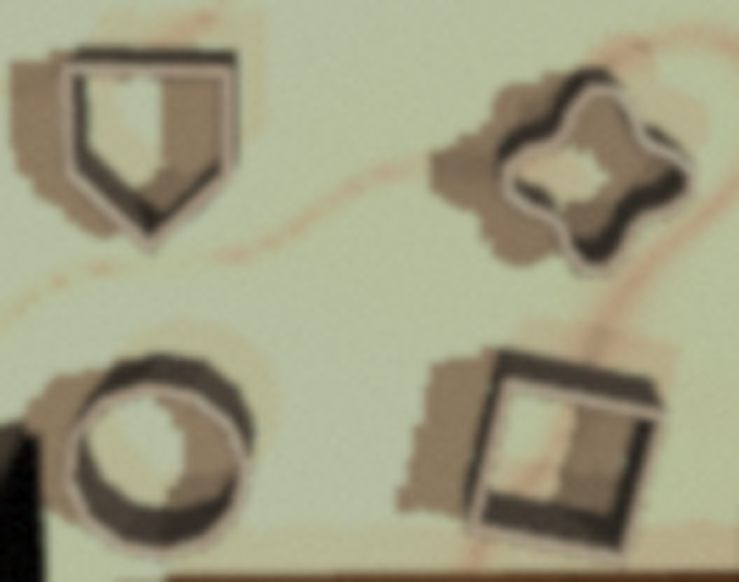

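```bash
python3 - <<'E'
from h import *
im,c=load("w7")
q=lambda u,v: onz(c,(u+.5)/5.6-.5+250,(v+.5)/5.6-.5+160,.028).round(4)
for n,u,v in [("house",149,157),("housebase",148,67),("apex",150,248),("round",160,468),("square",566,465),("flower",598,182),("fl L",505,185),("fl R",690,190)]: print(n,q(u,v))
print("sq",[q(*p) for p in [(505,380),(660,410),(625,550),(475,520)]])
yaw=np.radians(-5.75); o=np.array([.648,.2143])-.093*np.array([np.cos(yaw),np.sin(yaw)]); print("chest",o)
for a,b in [(33,66),(33,-66),(-33,66),(-33,-66)]: print(a,b,o+np.array([[np.cos(yaw),-np.sin(yaw)],[np.sin(yaw),np.cos(yaw)]])@[a/1e3,b/1e3])
E
```

```text
house [ 0.4368 -0.3477  0.028 ]
housebase [ 0.4126 -0.3471  0.028 ]
apex [ 0.4618 -0.3483  0.028 ]
round [ 0.5254 -0.3478  0.028 ]
square [ 0.5246 -0.235   0.028 ]
flower [ 0.4436 -0.2285  0.028 ]
fl L [ 0.4444 -0.2532  0.028 ]
fl R [ 0.4458 -0.2039  0.028 ]
sq [array([ 0.4995, -0.2524,  0.028 ]), array([ 0.5083, -0.2096,  0.028 ]), array([ 0.5503, -0.2178,  0.028 ]), array([ 0.5411, -0.2601,  0.028 ])]
chest [0.55546793 0.22361749]
33 66 [0.5949143  0.28597921]
33 -66 [0.58168948 0.15464336]
-33 66 [0.52924638 0.29259162]
-33 -66 [0.51602155 0.16125577]
```

>>> carry_out(
  plan=[
    [[0.03,-0.07,-0.1],-0.001],
    [[0.059,-0.13,-0.2],-0.003],
    [[0.059,-0.13,-0.3],-0.003],
    [[0.059,-0.13,-0.4],-0.003],
    [[0.059,-0.13,-0.5],-0.003],
    [[0.059,-0.13,-0.56],-0.003],
    [[0.059,-0.13,-0.61],-0.003],
    [[0.059,-0.13,-0.64],-0.003],
    [[0.059,-0.13,-0.658],-0.003],
    [[0.059,-0.13,-0.666],-0.003],
    [[0.059,-0.13,-0.666],-0.003],
    [[0.059,-0.13,-0.666],-0.003],
  ],
)

```text
t: 22.65
eef_pos: [0.4292, -0.3479, 0.0066]
tool_rot: [0.01, 1.0, -0.0, 0.0]
ft_force: [0.2, -0.4, -0.0]
grip_width: 0.766
```

>>> carry_out(
  plan=[
    [[0,0,0],0],
    [[0,0,0],0],
    [[0,0,0],0],
    [[0,0,0],0],
    [[0,0,0],0],
    [[0,0,0],0],
    [[0,0,0],0],
  ],
  gripper=255,
  grip_force=15,
)

```text
t: 23.52
eef_pos: [0.4289, -0.3476, 0.0061]
tool_rot: [0.01, 1.0, -0.0, 0.0]
ft_force: [0.2, 0.8, 2.4]
grip_width: 0.47
```

>>> carry_out(
  plan=[
    [[0,0,0.06],0],
    [[0,0,0.16],0],
    [[0,0,0.26],0],
    [[0.01,0.05,0.34],0],
    [[0.02,0.15,0.388],-0.002],
    [[0.04,0.25,0.388],-0.004],
    [[0.055,0.35,0.388],-0.006],
    [[0.07,0.45,0.388],-0.008],
    [[0.085,0.55,0.388],-0.01],
    [[0.1,0.65,0.388],-0.012],
    [[0.124,0.75,0.388],-0.013],
    [[0.14,0.85,0.388],-0.013],
    [[0.155,0.93,0.388],-0.013],
    [[0.158,0.96,0.388],-0.013],
    [[0.158,0.96,0.388],-0.013],
    [[0.158,0.96,0.388],-0.013],
  ],
)

```text
t: 25.52
eef_pos: [0.5076, 0.1301, 0.1999]
tool_rot: [0.052, 0.999, -0.001, -0.0]
ft_force: [-0.4, -0.3, -0.2]
grip_width: 0.475
```

>>> carry_out(
  plan=[
    [[0,0.04,0],0],
    [[0,0.059,-0.04],0],
    [[0,0.059,-0.12],0],
    [[0,0.059,-0.2],0],
    [[0,0.059,-0.26],0],
    [[0,0.059,-0.31],0],
    [[0,0.059,-0.34],0],
    [[0,0.059,-0.36],0],
    [[0,0.059,-0.369],0],
    [[0,0.059,-0.37],0],
    [[0,0.059,-0.37],0],
  ],
)

```text
t: 26.9
eef_pos: [0.5083, 0.1621, 0.0156]
tool_rot: [0.051, 0.999, 0.0, 0.001]
ft_force: [0.0, 1.2, -0.8]
grip_width: 0.471
```

>>> carry_out(
  plan=[
    [[0,0,0],0],
    [[0,0,0],0],
    [[0,0,0],0],
    [[0,0,0],0],
  ],
  gripper=85,
)

```text
t: 27.4
eef_pos: [0.5078, 0.1619, 0.015]
tool_rot: [0.051, 0.999, 0.0, 0.0]
ft_force: [0.1, 1.1, 0.4]
grip_width: 0.664
```

>>> carry_out(
  plan=[
    [[0,0,0.06],0],
    [[0,0,0.16],0],
    [[0,0,0.26],0],
    [[-0.01,-0.04,0.36],0],
    [[-0.03,-0.12,0.44],0.004],
    [[-0.05,-0.22,0.52],0.006],
    [[-0.08,-0.32,0.58],0.008],
    [[-0.11,-0.42,0.648],0.01],
    [[-0.14,-0.52,0.648],0.012],
    [[-0.16,-0.62,0.648],0.014],
    [[-0.19,-0.72,0.648],0.0165],
    [[-0.216,-0.82,0.648],0.0165],
    [[-0.216,-0.889,0.648],0.0165],
    [[-0.216,-0.889,0.648],0.0165],
    [[-0.216,-0.889,0.648],0.0165],
    [[-0.216,-0.889,0.648],0.0165],
  ],
  gripper=60,
)

```text
t: 29.4
eef_pos: [0.4002, -0.2811, 0.3389]
tool_rot: [-0.002, 1.0, 0.0, -0.0]
ft_force: [-0.3, 0.7, -0.1]
grip_width: 0.765
```

```bash
cat > chk.py <<'E'
from h import *
import sys
fn=sys.argv[1]; im,c=snap("wrist",fn); im0,c0=load("w7")
s=manip.observe(); print(s["eef_pos"],R.from_quat(s["tool_rot"]).as_matrix()[:,1].round(3))
g0=cv2.cvtColor(im0,cv2.COLOR_RGB2GRAY);g=cv2.cvtColor(im,cv2.COLOR_RGB2GRAY)
for n,p in dict(house=(.4368,-.3477,.028),round=(.5254,-.3478,.028),square=(.5246,-.235,.028),flower=(.4436,-.2285,.028),red=(.336,-.286,.028),jar=(.52,-.129,.05)).items():
    u,v=proj(c0,p).round().astype(int); t=g0[v-16:v+17,u-17:u+18]
    u2,v2=proj(c,p).round().astype(int); a=g[max(0,v2-40):v2+41,u2-40:u2+41]
    r=cv2.matchTemplate(a,t,cv2.TM_CCOEFF_NORMED); _,m,_,l=cv2.minMaxLoc(r)
    uu,vv=l[0]+17+u2-40,l[1]+16+max(0,v2-40); d=onz(c,uu,vv,p[2])-onz(c0,u,v,p[2])
    print(n,"score",round(m,3),"moved mm",(d[:2]*1e3).round(1))
E
python3 chk.py w8
```

```text
[ 0.40016953 -0.28128522  0.33896456] [-0.004  1.     0.001]
house score 0.379 moved mm [13.3 25.4]
round score 0.982 moved mm [-0.6 -0.7]
square score 0.978 moved mm [ 0.5 -0.8]
flower score 0.982 moved mm [0.5 0.4]
red score 0.985 moved mm [-0.6 -0.1]
jar score 0.991 moved mm [-0.1  0.8]
```

>>> carry_out(
  plan=[
    [[0.05,0.06,-0.1],-0.004],
    [[0.087,0.106,-0.2],-0.009],
    [[0.087,0.106,-0.3],-0.009],
    [[0.087,0.106,-0.4],-0.009],
    [[0.087,0.106,-0.5],-0.009],
    [[0.087,0.106,-0.56],-0.009],
    [[0.087,0.106,-0.61],-0.009],
    [[0.087,0.106,-0.64],-0.009],
    [[0.087,0.106,-0.658],-0.009],
    [[0.087,0.106,-0.666],-0.009],
    [[0.087,0.106,-0.666],-0.009],
    [[0.087,0.106,-0.666],-0.009],
  ],
  gripper=30,
)

```text
t: 30.95
eef_pos: [0.4438, -0.2298, 0.0066]
tool_rot: [0.027, 1.0, -0.0, 0.001]
ft_force: [-0.7, 0.1, -0.4]
grip_width: 0.883
```

>>> carry_out(
  plan=[
    [[0,0,0],0],
    [[0,0,0],0],
    [[0,0,0],0],
    [[0,0,0],0],
    [[0,0,0],0],
    [[0,0,0],0],
    [[0,0,0],0],
    [[0,0,0],0],
  ],
  gripper=255,
  grip_force=15,
)

```text
t: 31.95
eef_pos: [0.4433, -0.2295, 0.006]
tool_rot: [0.027, 1.0, 0.0, 0.0]
ft_force: [-0.3, 0.5, 2.3]
grip_width: 0.551
```

>>> carry_out(
  plan=[
    [[0,0,0.06],0],
    [[0,0,0.16],0],
    [[0,0,0.26],0],
    [[0.01,0.05,0.34],0],
    [[0.02,0.15,0.388],-0.002],
    [[0.04,0.25,0.388],-0.003],
    [[0.06,0.35,0.388],-0.004],
    [[0.08,0.45,0.388],-0.005],
    [[0.1,0.55,0.388],-0.006],
    [[0.12,0.65,0.388],-0.007],
    [[0.135,0.75,0.388],-0.007],
    [[0.15,0.85,0.388],-0.007],
    [[0.165,0.93,0.388],-0.007],
    [[0.172,0.98,0.388],-0.007],
    [[0.172,0.98,0.388],-0.007],
    [[0.172,0.98,0.388],-0.007],
  ],
)

```text
t: 33.95
eef_pos: [0.5291, 0.2585, 0.1997]
tool_rot: [0.05, 0.999, -0.001, -0.0]
ft_force: [-0.5, 0.2, -0.3]
grip_width: 0.543
```

>>> carry_out(
  plan=[
    [[0,0.04,0],0],
    [[0,0.064,-0.04],0],
    [[0,0.064,-0.12],0],
    [[0,0.064,-0.2],0],
    [[0,0.064,-0.26],0],
    [[0,0.064,-0.31],0],
    [[0,0.064,-0.34],0],
    [[0,0.064,-0.36],0],
    [[0,0.064,-0.369],0],
    [[0,0.064,-0.37],0],
    [[0,0.064,-0.37],0],
  ],
)

```text
t: 35.33
eef_pos: [0.5298, 0.2927, 0.0157]
tool_rot: [0.049, 0.999, 0.0, 0.001]
ft_force: [0.4, 0.0, 0.4]
grip_width: 0.549
```

>>> carry_out(
  plan=[
    [[0,0,0],0],
    [[0,0,0],0],
    [[0,0,0],0],
    [[0,0,0],0],
  ],
  gripper=70,
)

```text
t: 35.83
eef_pos: [0.5294, 0.2924, 0.015]
tool_rot: [0.049, 0.999, 0.0, 0.0]
ft_force: [-0.2, 0.1, 1.2]
grip_width: 0.724
```

>>> carry_out(
  plan=[
    [[0,0,0.06],0],
    [[0,0,0.16],0],
    [[0,0,0.26],0],
    [[-0.01,-0.04,0.36],0],
    [[-0.03,-0.12,0.44],0.004],
    [[-0.05,-0.22,0.52],0.006],
    [[-0.08,-0.32,0.58],0.008],
    [[-0.11,-0.42,0.648],0.01],
    [[-0.14,-0.52,0.648],0.012],
    [[-0.16,-0.62,0.648],0.014],
    [[-0.19,-0.72,0.648],0.0165],
    [[-0.216,-0.82,0.648],0.0165],
    [[-0.24,-0.92,0.648],0.0165],
    [[-0.258,-1.0,0.648],0.0165],
  ],
  gripper=40,
)

```text
t: 37.58
eef_pos: [0.3993, -0.2095, 0.3392]
tool_rot: [-0.002, 1.0, -0.0, 0.0]
ft_force: [0.7, -0.2, -0.0]
grip_width: 0.843
```

>>> carry_out(
  plan=[
    [[0,-0.1,0],0],
    [[0,-0.149,0],0],
    [[0,-0.149,0],0],
    [[0,-0.149,0],0],
  ],
)

```text
t: 38.08
eef_pos: [0.4003, -0.2809, 0.3388]
tool_rot: [-0.003, 1.0, 0.001, -0.0]
ft_force: [-0.7, 1.0, 0.4]
grip_width: 0.844
```

```bash
python3 chk.py w9
```

```text
[ 0.40051154 -0.28064679  0.33885328] [-0.007  1.     0.001]
house score 0.384 moved mm [13.4 25.8]
round score 0.994 moved mm [-0.4 -0.1]
square score 0.969 moved mm [ 3.6 27.9]
flower score 0.488 moved mm [-35.6 -10.7]
red score 0.989 moved mm [-0.5  0.1]
jar score 0.917 moved mm [-0.3  1.3]
```

The square has moved about 28 mm in +y (the announced knock) and the rest stayed put. I'll take the round one first, then look at the square again.

>>> carry_out(
  plan=[
    [[0.08,-0.04,-0.08],0],
    [[0.16,-0.09,-0.16],0],
    [[0.23,-0.125,-0.22],0],
    [[0.251,-0.134,-0.3],0],
    [[0.251,-0.134,-0.4],0],
    [[0.251,-0.134,-0.5],0],
    [[0.251,-0.134,-0.56],0],
    [[0.251,-0.134,-0.61],0],
    [[0.251,-0.134,-0.64],0],
    [[0.251,-0.134,-0.658],0],
    [[0.251,-0.134,-0.666],0],
    [[0.251,-0.134,-0.666],0],
    [[0.251,-0.134,-0.666],0],
  ],
)

```text
t: 39.75
eef_pos: [0.5262, -0.3494, 0.0067]
tool_rot: [-0.003, 1.0, -0.0, 0.0]
ft_force: [1.0, 0.0, 0.6]
grip_width: 0.845
```

>>> carry_out(
  plan=[
    [[0,0,0],0],
    [[0,0,0],0],
    [[0,0,0],0],
    [[0,0,0],0],
    [[0,0,0],0],
    [[0,0,0],0],
    [[0,0,0],0],
    [[0,0,0],0],
  ],
  gripper=255,
  grip_force=15,
)

```text
t: 40.75
eef_pos: [0.5259, -0.3491, 0.0061]
tool_rot: [-0.003, 1.0, -0.0, 0.0]
ft_force: [0.1, -0.6, 1.4]
grip_width: 0.546
```

>>> carry_out(
  plan=[
    [[0,0,0.06],0],
    [[0,0,0.16],0],
    [[0,0,0.26],0],
    [[0,0.05,0.34],0],
    [[0,0.15,0.388],-0.002],
    [[0,0.25,0.388],-0.004],
    [[0.02,0.35,0.388],-0.006],
    [[0.04,0.45,0.388],-0.009],
    [[0.06,0.55,0.388],-0.012],
    [[0.08,0.65,0.388],-0.015],
    [[0.1,0.75,0.388],-0.017],
    [[0.112,0.85,0.388],-0.017],
    [[0.112,0.92,0.388],-0.017],
    [[0.112,0.96,0.388],-0.017],
    [[0.112,0.96,0.388],-0.017],
    [[0.112,0.96,0.388],-0.017],
  ],
)

```text
t: 42.75
eef_pos: [0.5819, 0.1286, 0.2002]
tool_rot: [0.052, 0.999, -0.001, 0.0]
ft_force: [-0.5, -0.5, 0.1]
grip_width: 0.551
```

>>> carry_out(
  plan=[
    [[0,0.03,0],0],
    [[0,0.047,-0.04],0],
    [[0,0.047,-0.12],0],
    [[0,0.047,-0.2],0],
    [[0,0.047,-0.26],0],
    [[0,0.047,-0.31],0],
    [[0,0.047,-0.34],0],
    [[0,0.047,-0.36],0],
    [[0,0.047,-0.369],0],
    [[0,0.047,-0.37],0],
    [[0,0.047,-0.37],0],
  ],
)

```text
t: 44.12
eef_pos: [0.5824, 0.1546, 0.0156]
tool_rot: [0.051, 0.999, 0.0, 0.001]
ft_force: [-0.3, 0.4, -0.1]
grip_width: 0.545
```

>>> carry_out(
  plan=[
    [[0,0,0],0],
    [[0,0,0],0],
    [[0,0,0],0],
    [[0,0,0],0],
  ],
  gripper=80,
)

```text
t: 44.62
eef_pos: [0.5818, 0.1545, 0.015]
tool_rot: [0.051, 0.999, 0.0, 0.0]
ft_force: [-0.1, 0.1, 0.3]
grip_width: 0.684
```

>>> carry_out(
  plan=[
    [[0,0,0.06],0],
    [[0,0,0.16],0],
    [[0,0,0.26],0],
    [[-0.01,-0.04,0.36],0],
    [[-0.03,-0.12,0.44],0.004],
    [[-0.06,-0.22,0.52],0.006],
    [[-0.1,-0.32,0.58],0.008],
    [[-0.15,-0.42,0.648],0.01],
    [[-0.2,-0.52,0.648],0.012],
    [[-0.25,-0.62,0.648],0.014],
    [[-0.3,-0.72,0.648],0.0165],
    [[-0.33,-0.8,0.648],0.0165],
    [[-0.364,-0.873,0.648],0.0165],
    [[-0.364,-0.873,0.648],0.0165],
    [[-0.364,-0.873,0.648],0.0165],
    [[-0.364,-0.873,0.648],0.0165],
  ],
)

```text
t: 46.62
eef_pos: [0.4006, -0.2807, 0.3388]
tool_rot: [-0.002, 1.0, 0.0, -0.0]
ft_force: [0.9, -0.8, -0.2]
grip_width: 0.688
```

```bash
python3 chk.py w10; python3 - <<'E'
from h import *
im,c=load("w10"); u,v=proj(c,[.528,-.207,.028]); u,v=int(u),int(v); print(u,v)
x0,y0=u-40,v-40
cv2.imwrite("pics/w10c.png",cv2.cvtColor(cv2.resize(im[y0:y0+70,x0:x0+110],None,fx=6,fy=6,interpolation=cv2.INTER_CUBIC),cv2.COLOR_RGB2BGR)); print(x0,y0)
E
```

```text
[ 0.40053833 -0.28082047  0.33881873] [-0.005  1.     0.001]
house score 0.387 moved mm [12.1 25.8]
round score 0.281 moved mm [32.1 -1.3]
square score 0.533 moved mm [ 4.1 27.7]
flower score 0.495 moved mm [-35.2 -10.7]
red score 0.995 moved mm [-0.2  0.2]
jar score 0.943 moved mm [ 0.3 -0.3]
366 244
326 204
```

View pics/w10c.png

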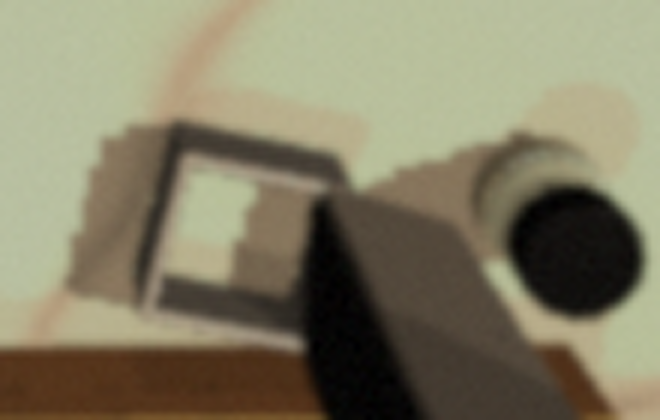

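Crop: square rim at (183,155), (150,308) and (305,342), yaw about −12°, with clear room to the jar cap at (577,252).

```bash
python3 - <<'E'
from h import *
im,c=load("w10")
q=lambda u,v,z: onz(c,(u+.5)/6-.5+326,(v+.5)/6-.5+204,z).round(4)
print(q(244,248,.028),q(183,155,.028),q(150,308,.028),q(305,342,.028),"jar",q(577,252,.05))
E
```

```text
[ 0.5291 -0.2079  0.028 ] [ 0.5036 -0.2247  0.028 ] [ 0.5462 -0.2318  0.028 ] [ 0.5557 -0.1907  0.028 ] jar [ 0.5205 -0.1286  0.05  ]
```

>>> carry_out(
  plan=[
    [[0.08,0.05,-0.08],-0.01],
    [[0.16,0.1,-0.16],-0.02],
    [[0.23,0.135,-0.22],-0.034],
    [[0.257,0.148,-0.3],-0.034],
    [[0.257,0.148,-0.4],-0.034],
    [[0.257,0.148,-0.5],-0.034],
    [[0.257,0.148,-0.56],-0.034],
    [[0.257,0.148,-0.61],-0.034],
    [[0.257,0.148,-0.64],-0.034],
    [[0.257,0.148,-0.658],-0.034],
    [[0.257,0.148,-0.666],-0.034],
    [[0.257,0.148,-0.666],-0.034],
    [[0.257,0.148,-0.666],-0.034],
  ],
)

```text
t: 48.3
eef_pos: [0.5288, -0.2083, 0.0066]
tool_rot: [0.106, 0.994, -0.0, 0.001]
ft_force: [-0.7, -0.6, -0.3]
grip_width: 0.688
```

>>> carry_out(
  plan=[
    [[0,0,0],0],
    [[0,0,0],0],
    [[0,0,0],0],
    [[0,0,0],0],
    [[0,0,0],0],
    [[0,0,0],0],
    [[0,0,0],0],
    [[0,0,0],0],
  ],
  gripper=255,
  grip_force=15,
)

```text
t: 49.3
eef_pos: [0.5285, -0.208, 0.0062]
tool_rot: [0.105, 0.994, 0.0, 0.0]
ft_force: [0.2, 0.9, 4.5]
grip_width: 0.496
```

>>> carry_out(
  plan=[
    [[0,0,0.06],0],
    [[0,0,0.16],0],
    [[0,0,0.26],0],
    [[0,0.05,0.34],0],
    [[0,0.15,0.388],0.002],
    [[0,0.25,0.388],0.004],
    [[0.02,0.35,0.388],0.006],
    [[0.04,0.45,0.388],0.009],
    [[0.06,0.55,0.388],0.012],
    [[0.08,0.65,0.388],0.015],
    [[0.1,0.75,0.388],0.017],
    [[0.12,0.85,0.388],0.017],
    [[0.133,0.94,0.388],0.017],
    [[0.133,0.988,0.388],0.017],
    [[0.133,0.988,0.388],0.017],
    [[0.133,0.988,0.388],0.017],
  ],
)

```text
t: 51.3
eef_pos: [0.595, 0.283, 0.2001]
tool_rot: [0.054, 0.999, -0.001, 0.0]
ft_force: [-0.3, -0.5, 0.1]
grip_width: 0.493
```

>>> carry_out(
  plan=[
    [[0,0,0],0],
    [[0,0,-0.04],0],
    [[0,0,-0.12],0],
    [[0,0,-0.2],0],
    [[0,0,-0.26],0],
    [[0,0,-0.31],0],
    [[0,0,-0.34],0],
    [[0,0,-0.36],0],
    [[0,0,-0.369],0],
    [[0,0,-0.37],0],
    [[0,0,-0.37],0],
  ],
)

```text
t: 52.68
eef_pos: [0.5953, 0.2861, 0.0157]
tool_rot: [0.052, 0.999, 0.0, 0.001]
ft_force: [0.5, 0.3, -0.8]
grip_width: 0.491
```

>>> carry_out(
  plan=[
    [[0,0,0],0],
    [[0,0,0],0],
    [[0,0,0],0],
    [[0,0,0],0],
  ],
  gripper=85,
)

```text
t: 53.18
eef_pos: [0.5949, 0.2859, 0.015]
tool_rot: [0.052, 0.999, 0.0, 0.0]
ft_force: [-0.8, 0.1, 0.3]
grip_width: 0.665
```

>>> carry_out(
  plan=[
    [[0,0,0.06],0],
    [[0,0,0.16],0],
    [[0,0,0.26],0],
    [[-0.04,-0.04,0.36],0],
    [[-0.12,-0.1,0.46],0],
    [[-0.22,-0.13,0.56],0],
    [[-0.3,-0.13,0.648],0],
    [[-0.3,-0.13,0.648],0],
    [[-0.3,-0.13,0.648],0],
    [[-0.3,-0.13,0.648],0],
  ],
)

```text
t: 54.42
eef_pos: [0.4451, 0.2211, 0.3377]
tool_rot: [0.052, 0.999, -0.001, -0.0]
ft_force: [0.6, -0.1, -0.2]
grip_width: 0.667
```

```bash
python3 - <<'E'
from h import *
im,c=snap("wrist","w11"); s=manip.observe(); print(s["eef_pos"])
im2,_=snap("side","s11")
a=cv2.resize(im[100:320,180:520],None,fx=1.17,fy=1.17); b=cv2.resize(im2[80:380,180:560],(400,316))
a=cv2.resize(im[80:340,170:500],(400,315)); b=cv2.resize(im2[80:380,180:560],(400,315))
cv2.imwrite("pics/f11.png",cv2.cvtColor(np.hstack([a,b]),cv2.COLOR_RGB2BGR))
E
```

```text
[0.4450866  0.22088352 0.33759918]
```

View pics/f11.png

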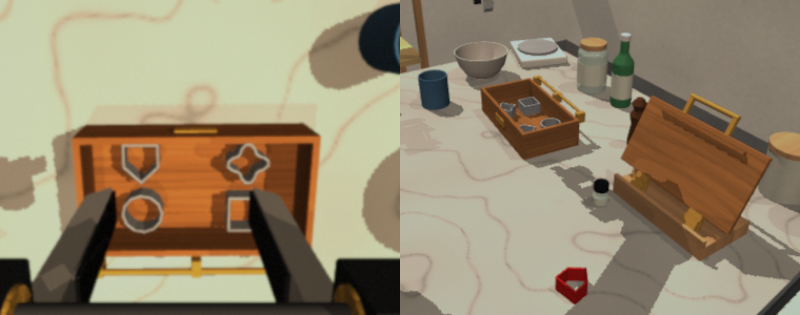

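All four cutters lie flat and apart in the chest. The lid is on the stand, the jar is standing, and the mill, mug and red look-alike are in place. Handing in.

```bash
python3 -c "
from station import manip; s=manip.observe(); print(s['t'],s['ft_force']); print(manip.job_done())"
```

```text
54.525 [-0.85670197  1.09682522  1.4856094 ]
the job is handed in; nothing more can be done
None
```

The job is done and handed in at about 54 s of the 210 s allowed.

- **Lid:** I raised it upright by its handle, lifted it straight up off the hinge bar, and leaned it centred on the cookbook stand. The hooks are on the ledge, the handle is up, and the lid rests back on the sloping board.
- **Cutters:** There were four steel cutters (house, flower, round and square; no hexagon). They are in the chest in a 2 × 2 grid.
- **The knock:** The square cutter was knocked about 28 mm sideways during the run. I found it again in a picture before gripping it.

**Last checks:** the final wrist and side pictures show all four cutters flat and apart on the chest floor. The lid is still on the stand, the spice jar is upright, and the mug, pepper mill and red look-alike are in their places. The measured contact forces I saw stayed at about 15 N or less.

**What disagreed:**
- The lid's hooks met the ledge about 4 mm higher than I had calculated.
- The lid leans about 23–24°, slightly more than the board's 20°, because the hooks sit a little forward on the ledge.
- The gripper read each cutter 1–3 mm too wide.

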